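# Wipe drilling chips off a stove lining board

### The arm

A 7-joint arm with a two-finger parallel gripper is mounted at the origin on the work surface. World frame = base frame: x ahead of the robot, y to its left, z up, the work surface at z = 0. Lengths are in m, angles in rad, forces in N, time in s.
With the tool pointing down it reaches from about 0.4 to 0.85 m from the base axis. Payload 4.5 kg.
Tool frame: the origin (TCP) lies between the finger pads; the fingertips stand r.tip_reach ahead of it and the grasp point (between the pads) lies 11 mm behind it (r.tip_reach is the distance from the TCP to the fingertips, in m); z points along the fingers, y is the line along which they close (so a half turn about z gives the same grasp; the last joint's range is limited). The gripper opens to 88 mm and grips with 3 to 60 N. Pads are 18 mm wide; open, the fingers measure 123 mm over their backs; the gripper's body (75 mm by 187 mm) begins 45 mm behind the grasp point.
Start: joints at [1.352, 0.689, -0.195, 1.565, 0.157, 0.902, -0.215], TCP at [0.156, -0.605, 0.247] pointing down, gripper open.
Joint ranges: [-3.01, 3.01], [-0.46, 2.08], [-1.47, 1.51], [0.13, 2.56], [-1, 4.14], [0.04, 2.09], [-2.66, 2.66]. Speed limits (rad/s): [2.57, 2.57, 3.14, 3.14, 3.14, 3.14, 3.14].

### API

Orientations are given as a unit quaternion [x, y, z, w].
In Python, from plant import r, vision, workorder gives the robot as it stands.
- The arm moves only by the tool drive_tool, never from a script. Its argument "targets" is a list of rows, each an object of numbers: "tx", "ty", "tz": the shift along the world's x, y, z in units of 0.03 m (1.0 is 0.03 m); "wx", "wy", "wz": the turn, a rotation vector about the world's x, y, z in units of 60 degrees (1.0 is 60 degrees); "claw": the opening, from -1 (shut) to 1 (fully open). A call has exactly 8 rows; each row shifts and turns the commanded pose from where the row before left it; what a row does not reach is not made up. A row lasts 1/10 s, in which the tool goes at most 50 mm and 8.59 degrees, less where a joint would pass 70% of its speed; a pose out of reach is approached as far as the arm can. A call with a number of a shift or a turn outside -1 to 1 is refused whole. A call with a gripper value outside its range is refused whole. The fingers move at their own pace and stop on an object; "force" is the grip in N (left out, the last holds). Time passes only in rows, so rows that do not move let the fingers close, or fill a call up. It gives the time, the measured TCP pose, the force, the opening and the grip force at its end, in the units of the state.
- r.get_state(): the state, without advancing time (a new reading comes with each control period).
- vision.snapshot(name): name is "scene" or "top"; returns a dict with "image" (480x640x3 uint8, blue, green, red), "range_z" (480x640 float32, m along the optical axis (not along the pixel's ray), 0 where there is no reading), "K" (3x3 intrinsics, pixels), "cam_to_world" (4x4, takes a point from camera to world coordinates). Camera axes: x right, y up, looking along -z (the intrinsics and any distortion apply to the point x, -y, -z); pixel columns grow to the right and rows downward; lengths in m; the calibration is good to about 2 mm. A picture is of the moment at which its call begins.
- workorder.finish_job(): hands the job in; it is judged then, once.
The state is a dict: "clock": time; "q": joint angles; "qd": joint speeds; "joint_torque": joint torques, N m; "tool_pos": TCP position; "eef_rot": TCP orientation; "contact_force": force on the tool from outside, world axes, zero at the start; "moment": the same for the moment, N m; "opening": opening from 0.0 (shut) to 1.0 (fully open); "finger_force": force on a finger pad.
Only numpy, scipy, OpenCV 4.12 (cv2) and the standard library are available. Lean on these libraries where they do the work, as an engineer would, in place of code of your own. Each camera call takes 0.05 s, during which the arm holds its last target. There are 200 camera calls.

### The job

Pick up the scraper block with the blue handle, set its black edge down on the drilled lining board and wipe both loose brown chips off the board into the steel catch tray along its edge, moving the chips only with the scraper, never with the gripper. Then stand the scraper back on its foot on the black bench top, clear of the board and tray, and let go.

Things in the scene. Friction and masses are not known exactly. Their poses are not given: they have to be found in the camera images.
- board (a point): Centre of the flat top of a fixed beige board, 200 (x) x 220 (y) mm, top 40 mm above the bench, four dark drilled spots near its corners. Open steel catch tray fixed along its whole +y edge: 110 to 204 mm in +y of this point, 228 mm long in x, floor 4 mm above the bench, walls up to 36 mm, below the board's top. Low aluminium stops along the x edges reach 106 mm from centre.
- scraper_center (a point): Centre of the rigid scraper block, 28 mm above its underside; starts standing on its foot on the bench. Foot 160 (x) x 36 (y) x 16 mm high, aluminium, black lower edge. Upright blue handle on its middle, 90 (x) x 26 (y) mm, from 16 to 56 mm above the underside: grip across the 26 mm (y). About 0.26 kg, same after a half turn; wipes moving along its y.
- chip_a_center (a point): Centre of a loose dark-brown chip, about 30 x 26 mm and 16 mm high, some 14 g, starting flat on the board's top with its centre 8 mm above it, at least 45 mm inside each edge.
- chip_b_center (a point): Centre of the second loose brown chip, same kind and size, also on the board's top. The two chips lie within a band 120 mm wide along the middle of the board (in the board's x), so one wipe of the 160 mm foot takes both.
Things that resemble listed ones, but are neither listed nor needed, are in the scene too. Of the things that look like the part that bears scraper_center, the middle-sized one is meant.

How it is judged:
By the outcome, as a careful person would: the job done as asked, in the order asked, and still so for the second after the job is handed in, with the robot touching nothing.
It also fails if it takes over 48 s, if anything falls off the work surface, if the arm or the gripper's body presses on something with over 40 N, if the wrist force passes 120 N, or if a joint passes its speed limit or range.

## Working session

There is one attempt and no reset: what is moved stays moved. The work goes in short steps, Python scripts to look and compute and a tool call to move; the robot and the scene stay as the last step left them, time stands still between calls to the robot, and variables do not carry over. Pictures are saved under pics/ and viewed, at most 10 in all, crops included, and the job is handed in when it is done.

Besides the shell and the picture viewer there is one more tool, called as name(argument=value, ...) on one line, values as JSON. drive_tool: Moves the arm, as the interface text tells. Its arguments: {"type":"object","properties":{"targets":{"type":"array","items":{"type":"object","properties":{"tx":{"type":"number"},"ty":{"type":"number"},"tz":{"type":"number"},"wx":{"type":"number"},"wy":{"type":"number"},"wz":{"type":"number"},"claw":{"type":"number"}}}},"force":{"type":"number"}},"required":["targets"]}

```bash
mkdir -p pics; cat > h.py <<'E'
import numpy as np, cv2
from plant import r, vision, workorder
def snap(n,f=None):
    s=vision.snapshot(n)
    if f: cv2.imwrite('pics/'+f,s['image'])
    return s
def cloud(s):
    K=s['K'];z=s['range_z'];h,w=z.shape
    u,v=np.meshgrid(np.arange(w),np.arange(h))
    x=(u-K[0,2])/K[0,0]*z;y=(v-K[1,2])/K[1,1]*z
    P=np.stack([x,-y,-z,np.ones_like(z)],-1)@s['cam_to_world'].T
    P=P[...,:3];P[z==0]=np.nan
    return P
E
python3 - <<'E'
from h import *
s=snap('top','top1.png');P=cloud(s);np.save('top1.npy',P)
t=snap('scene','scene1.png');np.save('scene1.npy',cloud(t))
print(s.keys(),s['K'],s['cam_to_world']);st=r.get_state();print(st,r.tip_reach)
E
```

```text
dict_keys(['image', 'range_z', 'K', 'cam_to_world']) [[463.07487071   0.         320.59050007]
 [  0.         463.07487071 238.59656327]
 [  0.           0.           1.        ]] [[ 0.01055377  0.99693109 -0.07756944  0.35086537]
 [-0.99992916  0.01094879  0.00466899 -0.09686047]
 [ 0.00550395  0.07751467  0.99697602  1.01520277]
 [ 0.          0.          0.          1.        ]]
{'clock': 0.1, 'q': array([ 1.35182443,  0.68990819, -0.19452573,  1.56620922,  0.15729883,
        0.90251844, -0.21509881]), 'qd': array([ 0.00061491, -0.0023456 ,  0.00147843, -0.00257115,  0.00077074,
       -0.0001406 ,  0.00143591]), 'joint_torque': array([-2.69885932e-03, -5.28497100e+01, -1.27142541e+00, -1.53836721e+01,
       -5.25998371e-02,  1.99166308e-03,  5.86831447e-05]), 'tool_pos': array([ 0.15613003, -0.6046197 ,  0.24599354]), 'eef_rot': array([ 9.92018708e-01,  1.26088069e-01, -1.61768955e-04, -8.10082631e-04]), 'contact_force': array([-0.33310421,  0.37248684,  0.3278338 ]), 'moment': array([ 0.02546403, -0.06673754,  0.02307455]), 'finger_force': 0.0, 'opening': 0.9996064299197582} 0.008
```

View pics/top1.png

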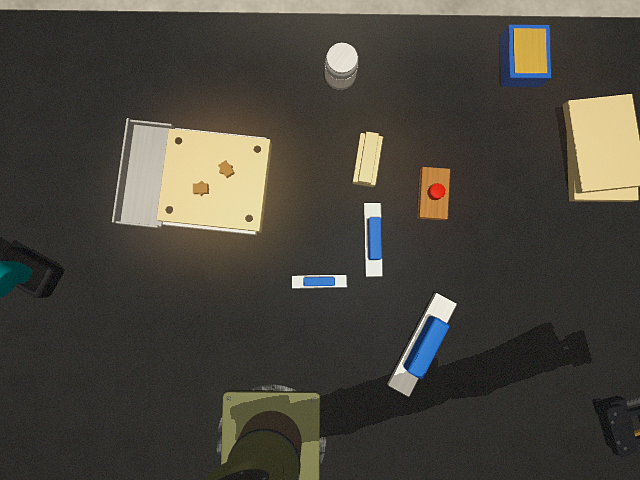

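View pics/scene1.png

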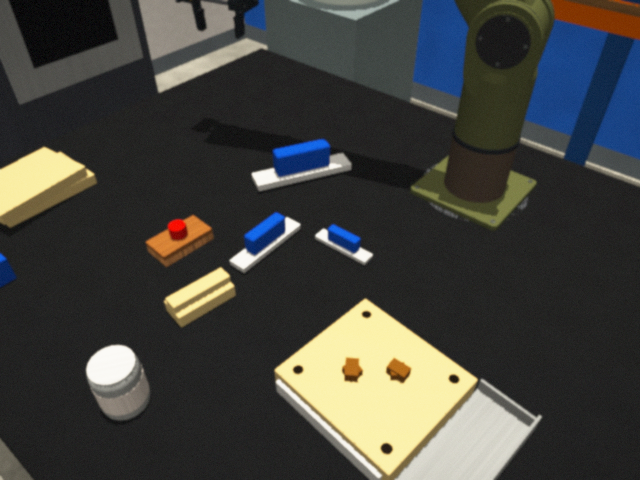

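The images show three blue-handled scrapers in the top view: small at (319,282), medium at (374,240) and large at (423,345). There is also a beige block at (368,158) with no blue. The medium one at (374,240) fits the description. The board centre is near (214,180), the chips are at (226,169) and (201,188), and the tray is at (143,173). Next I'll measure them and take one close crop.

```bash
python3 - <<'E'
from h import *
P=np.load('top1.npy');im=cv2.imread('pics/top1.png').astype(int)
b,g,rr=im[...,0],im[...,1],im[...,2]
def rect(m,n):
    q=P[m];q=q[~np.isnan(q[:,0])];c,(w,h),a=cv2.minAreaRect((q[:,:2]*1000).astype(np.float32))
    bx=cv2.boxPoints((c,(w,h),a));e=max([bx[1]-bx[0],bx[2]-bx[1]],key=np.linalg.norm)
    print(n,len(q),np.round(c,1),round(w,1),round(h,1),'long dir deg',round(np.degrees(np.arctan2(e[1],e[0])),2),'z',np.round(np.percentile(q[:,2],[10,50,90])*1000,1))
def win(u0,u1,v0,v1):
    m=np.zeros(P.shape[:2],bool);m[v0:v1,u0:u1]=1;return m
Z=P[...,2]
w=win(355,390,195,285)
rect(w&(Z>.05),'handle top');rect(w&(Z>.009),'all');rect(w&(Z>.009)&(Z<.024),'foot')
rect(win(285,352,270,295)&(Z>.006),'small');rect(win(380,465,285,400)&(Z>.009),'large')
B=win(100,285,110,245)
rect(B&(Z>.034)&(Z<.046)&(b<g-15)&(rr>180),'board')
ch=B&(Z>.049)
n,l=cv2.connectedComponents(ch.astype(np.uint8))
for i in range(1,n):
    if (l==i).sum()>20: rect(l==i,'chip%d'%i)
rect(B&(Z>.02),'board+tray')
q=P[win(120,165,140,210)];print('tray z',np.nanpercentile(q[...,2],[10,50,90]))
# drilled spots
for u,v in [(178,141),(257,149),(249,218),(169,210)]: print(np.round(P[v,u],4))
q=P[win(300,330,420,470)]
I=cv2.imread('pics/top1.png')
cv2.imwrite('pics/c1.png',np.hstack([cv2.resize(I[190:300,285:395],(500,500)),cv2.resize(I[120:240,110:280],None,fx=1.76,fy=500/120)]))
E
```

```text
handle top 532 [ 428.3 -214.3] 88.0 26.1 long dir deg 1.83 z [53.4 56.  58. ]
all 1243 [ 428.6 -213.8] 159.0 35.9 long dir deg 0.98 z [14.5 19.4 57.3]
foot 652 [ 428.6 -213.8] 159.0 35.9 long dir deg 0.98 z [13.9 16.3 18.7]
small 678 [337.1 -99.1] 25.9 116.9 long dir deg -89.39 z [10.2 14.2 42.6]
large 2844 [ 207.5 -318.4] 50.6 220.8 long dir deg -27.88 z [20.4 29.2 78.4]
board 8894 [556.8 175.6] 313.3 199.9 long dir deg 84.52 z [37.9 40.1 42.4]
chip1 159 [570.9 100.7] 33.7 27.2 long dir deg 50.77 z [53.1 55.7 58.3]
chip2 161 [530.7 152.5] 27.5 29.3 long dir deg -88.16 z [52.9 55.7 58.3]
board+tray 10749 [556.7 176.3] 315.8 228.8 long dir deg 84.39 z [34.8 40.  42.6]
tray z [0.00199157 0.0046911  0.02947384]
[0.6323 0.2054 0.0434]
[0.6181 0.037  0.0389]
[0.4687 0.0505 0.0409]
[0.4837 0.2196 0.0424]
```

View pics/c1.png

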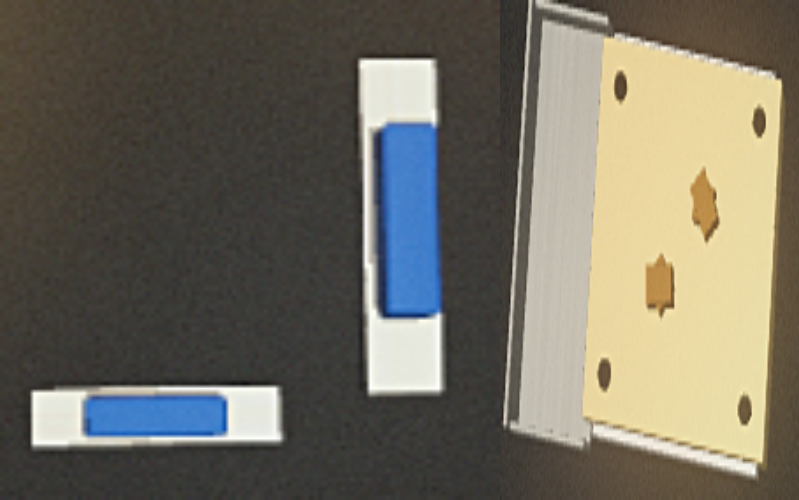

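The crop confirms it: the small block at left measures 117 mm and the chosen one 159 x 36 mm at (0.4285, -0.214), yaw about 1°; the large one is 221 mm. The board centre is about (0.552, 0.1285) with yaw -5.5°. The chips sit at by -26 and +22 in the board frame. I'll move above the scraper now.

drive_tool(targets=[{"tx": 0.6,"ty": 0.85,"wz": -0.03,"claw": 1},{"tx": 0.6,"ty": 0.85,"wz": -0.03,"claw": 1},{"tx": 0.6,"ty": 0.85,"wz": -0.03,"claw": 1},{"tx": 0.6,"ty": 0.85,"wz": -0.03,"claw": 1},{"tx": 0.6,"ty": 0.85,"wz": -0.03,"claw": 1},{"tx": 0.6,"ty": 0.85,"wz": -0.03,"claw": 1},{"tx": 0.6,"ty": 0.85,"wz": -0.03,"claw": 1},{"tx": 0.6,"ty": 0.85,"wz": -0.015,"claw": 1}], force=30)

```text
validation failed for argument at $.ta...
```

drive_tool(targets=[{"tx": 0.6,"ty": 0.85,"claw": 1},{"tx": 0.6,"ty": 0.85,"claw": 1},{"tx": 0.6,"ty": 0.85,"claw": 1},{"tx": 0.6,"ty": 0.85,"claw": 1},{"tx": 0.6,"ty": 0.85,"claw": 1},{"tx": 0.6,"ty": 0.85,"claw": 1},{"tx": 0.6,"ty": 0.85,"claw": 1},{"claw": 1}])

```text
validation failed for argument at $.ta...
```

drive_tool(targets=[{"tx": 0.6,"ty": 0.85,"tz": 0,"wx": 0,"wy": 0,"wz": -0.03,"claw": 1},{"tx": 0.6,"ty": 0.85,"tz": 0,"wx": 0,"wy": 0,"wz": -0.03,"claw": 1},{"tx": 0.6,"ty": 0.85,"tz": 0,"wx": 0,"wy": 0,"wz": -0.03,"claw": 1},{"tx": 0.6,"ty": 0.85,"tz": 0,"wx": 0,"wy": 0,"wz": -0.03,"claw": 1},{"tx": 0.6,"ty": 0.85,"tz": 0,"wx": 0,"wy": 0,"wz": -0.03,"claw": 1},{"tx": 0.6,"ty": 0.85,"tz": 0,"wx": 0,"wy": 0,"wz": -0.03,"claw": 1},{"tx": 0.6,"ty": 0.85,"tz": 0,"wx": 0,"wy": 0,"wz": -0.03,"claw": 1},{"tx": 0.6,"ty": 0.85,"tz": 0,"wx": 0,"wy": 0,"wz": -0.015,"claw": 1}], force=30)

```text
clock: 0.9
tool_pos: [0.3008, -0.3999, 0.2465]
eef_rot: [1.0, 0.008, -0.0, -0.0]
contact_force: [1.3, 0.1, 0.6]
opening: 0.997
finger_force: 0.0
```

drive_tool(targets=[{"tx": 0.61,"ty": 0.89,"tz": -0.4,"wx": 0,"wy": 0,"wz": 0,"claw": 1},{"tx": 0.61,"ty": 0.89,"tz": -0.4,"wx": 0,"wy": 0,"wz": 0,"claw": 1},{"tx": 0.61,"ty": 0.89,"tz": -0.4,"wx": 0,"wy": 0,"wz": 0,"claw": 1},{"tx": 0.61,"ty": 0.89,"tz": -0.4,"wx": 0,"wy": 0,"wz": 0,"claw": 1},{"tx": 0.61,"ty": 0.89,"tz": -0.4,"wx": 0,"wy": 0,"wz": 0,"claw": 1},{"tx": 0.61,"ty": 0.89,"tz": -0.4,"wx": 0,"wy": 0,"wz": 0,"claw": 1},{"tx": 0.61,"ty": 0.89,"tz": -0.4,"wx": 0,"wy": 0,"wz": 0,"claw": 1},{"tx": 0,"ty": 0,"tz": 0,"wx": 0,"wy": 0,"wz": 0,"claw": 1}])

```text
clock: 1.7
tool_pos: [0.4309, -0.2092, 0.1613]
eef_rot: [1.0, 0.013, -0.0, -0.002]
contact_force: [-0.0, 0.5, -0.2]
opening: 0.996
finger_force: 0.0
```

drive_tool(targets=[{"tx": 0,"ty": 0,"tz": -0.4,"wx": 0,"wy": 0,"wz": 0,"claw": 1},{"tx": 0,"ty": 0,"tz": -0.5,"wx": 0,"wy": 0,"wz": 0,"claw": 1},{"tx": 0,"ty": 0,"tz": -0.5,"wx": 0,"wy": 0,"wz": 0,"claw": 1},{"tx": 0,"ty": 0,"tz": -0.4,"wx": 0,"wy": 0,"wz": 0,"claw": 1},{"tx": 0,"ty": 0,"tz": -0.2,"wx": 0,"wy": 0,"wz": 0,"claw": 1},{"tx": 0,"ty": 0,"tz": 0,"wx": 0,"wy": 0,"wz": 0,"claw": 1},{"tx": 0,"ty": 0,"tz": 0,"wx": 0,"wy": 0,"wz": 0,"claw": 1},{"tx": 0,"ty": 0,"tz": 0,"wx": 0,"wy": 0,"wz": 0,"claw": 1}])

```text
clock: 2.5
tool_pos: [0.4287, -0.2145, 0.1033]
eef_rot: [1.0, 0.009, 0.0, 0.0]
contact_force: [0.2, 0.7, -0.1]
opening: 1.001
finger_force: 0.0
```

drive_tool(targets=[{"tx": 0,"ty": 0,"tz": -0.4,"wx": 0,"wy": 0,"wz": 0,"claw": 1},{"tx": 0,"ty": 0,"tz": -0.5,"wx": 0,"wy": 0,"wz": 0,"claw": 1},{"tx": 0,"ty": 0,"tz": -0.5,"wx": 0,"wy": 0,"wz": 0,"claw": 1},{"tx": 0,"ty": 0,"tz": -0.5,"wx": 0,"wy": 0,"wz": 0,"claw": 1},{"tx": 0,"ty": 0,"tz": -0.3,"wx": 0,"wy": 0,"wz": 0,"claw": 1},{"tx": 0,"ty": 0,"tz": -0.2,"wx": 0,"wy": 0,"wz": 0,"claw": 1},{"tx": 0,"ty": 0,"tz": 0,"wx": 0,"wy": 0,"wz": 0,"claw": 1},{"tx": 0,"ty": 0,"tz": 0,"wx": 0,"wy": 0,"wz": 0,"claw": 1}])

```text
clock: 3.3
tool_pos: [0.4285, -0.2143, 0.0309]
eef_rot: [1.0, 0.009, 0.0, 0.0]
contact_force: [-0.5, -0.5, -0.2]
opening: 1.003
finger_force: 0.0
```

drive_tool(targets=[{"tx": 0,"ty": 0,"tz": 0,"wx": 0,"wy": 0,"wz": 0,"claw": -1},{"tx": 0,"ty": 0,"tz": 0,"wx": 0,"wy": 0,"wz": 0,"claw": -1},{"tx": 0,"ty": 0,"tz": 0,"wx": 0,"wy": 0,"wz": 0,"claw": -1},{"tx": 0,"ty": 0,"tz": 0,"wx": 0,"wy": 0,"wz": 0,"claw": -1},{"tx": 0,"ty": 0,"tz": 0,"wx": 0,"wy": 0,"wz": 0,"claw": -1},{"tx": 0,"ty": 0,"tz": 0,"wx": 0,"wy": 0,"wz": 0,"claw": -1},{"tx": 0,"ty": 0,"tz": 0,"wx": 0,"wy": 0,"wz": 0,"claw": -1},{"tx": 0,"ty": 0,"tz": 0,"wx": 0,"wy": 0,"wz": 0,"claw": -1}], force=40)

```text
clock: 4.1
tool_pos: [0.4285, -0.2144, 0.0308]
eef_rot: [1.0, 0.009, 0.0, 0.0]
contact_force: [0.9, -1.5, 0.5]
opening: 0.297
finger_force: 0.9
```

drive_tool(targets=[{"tx": 0,"ty": 0,"tz": 0,"wx": 0,"wy": 0,"wz": 0,"claw": -1},{"tx": 0,"ty": 0,"tz": 0,"wx": 0,"wy": 0,"wz": 0,"claw": -1},{"tx": 0,"ty": 0,"tz": 0.2,"wx": 0,"wy": 0,"wz": 0,"claw": -1},{"tx": 0,"ty": 0,"tz": 0.3,"wx": 0,"wy": 0,"wz": 0,"claw": -1},{"tx": 0,"ty": 0,"tz": 0.5,"wx": 0,"wy": 0,"wz": 0,"claw": -1},{"tx": 0,"ty": 0,"tz": 0.6,"wx": 0,"wy": 0,"wz": 0,"claw": -1},{"tx": 0,"ty": 0,"tz": 0.6,"wx": 0,"wy": 0,"wz": 0,"claw": -1},{"tx": 0,"ty": 0,"tz": 0.6,"wx": 0,"wy": 0,"wz": 0,"claw": -1}])

```text
clock: 4.9
tool_pos: [0.428, -0.214, 0.116]
eef_rot: [1.0, 0.009, -0.0, -0.0]
contact_force: [0.7, -0.1, -3.8]
opening: 0.288
finger_force: 40.0
```

drive_tool(targets=[{"tx": 0.2,"ty": 0.5,"tz": 0.1,"wx": 0,"wy": 0,"wz": -0.018,"claw": -1},{"tx": 0.35,"ty": 0.8,"tz": 0,"wx": 0,"wy": 0,"wz": -0.018,"claw": -1},{"tx": 0.35,"ty": 0.8,"tz": 0,"wx": 0,"wy": 0,"wz": -0.018,"claw": -1},{"tx": 0.35,"ty": 0.8,"tz": 0,"wx": 0,"wy": 0,"wz": -0.018,"claw": -1},{"tx": 0.35,"ty": 0.8,"tz": 0,"wx": 0,"wy": 0,"wz": -0.018,"claw": -1},{"tx": 0.35,"ty": 0.8,"tz": 0,"wx": 0,"wy": 0,"wz": -0.018,"claw": -1},{"tx": 0.35,"ty": 0.8,"tz": 0,"wx": 0,"wy": 0,"wz": 0,"claw": -1},{"tx": 0.35,"ty": 0.8,"tz": 0,"wx": 0,"wy": 0,"wz": 0,"claw": -1}])

```text
clock: 5.7
tool_pos: [0.5078, -0.03, 0.1183]
eef_rot: [0.999, -0.048, -0.0, -0.0]
contact_force: [-0.1, -0.5, -3.5]
opening: 0.291
finger_force: 40.0
```

drive_tool(targets=[{"tx": 0.35,"ty": 0.8,"tz": 0,"wx": 0,"wy": 0,"wz": 0,"claw": -1},{"tx": 0.35,"ty": 0.8,"tz": 0,"wx": 0,"wy": 0,"wz": 0,"claw": -1},{"tx": 0.35,"ty": 0.7,"tz": 0,"wx": 0,"wy": 0,"wz": 0,"claw": -1},{"tx": 0.19,"ty": 0.37,"tz": 0,"wx": 0,"wy": 0,"wz": 0,"claw": -1},{"tx": 0,"ty": 0,"tz": 0,"wx": 0,"wy": 0,"wz": 0,"claw": -1},{"tx": 0,"ty": 0,"tz": 0,"wx": 0,"wy": 0,"wz": 0,"claw": -1},{"tx": 0,"ty": 0,"tz": 0,"wx": 0,"wy": 0,"wz": 0,"claw": -1},{"tx": 0,"ty": 0,"tz": 0,"wx": 0,"wy": 0,"wz": 0,"claw": -1}])

```text
clock: 6.5
tool_pos: [0.5446, 0.0472, 0.1178]
eef_rot: [0.999, -0.049, -0.0, 0.001]
contact_force: [-0.8, -0.1, -3.2]
opening: 0.291
finger_force: 40.0
```

```bash
python3 - <<'E'
from h import *
t=snap('scene','s2.png');s=snap('top','t2.png');P=cloud(s)
I=s['image'];S=t['image']
cv2.imwrite('pics/c2.png',np.hstack([cv2.resize(I[100:250,100:300],(400,300)),cv2.resize(S[200:480,240:560],(400,350))[:300]]))
print(r.get_state()['contact_force'],r.get_state()['tool_pos'])
E
```

```text
[-0.22857115  0.27370599 -3.16199301] [0.54482059 0.04782699 0.11776313]
```

View pics/c2.png

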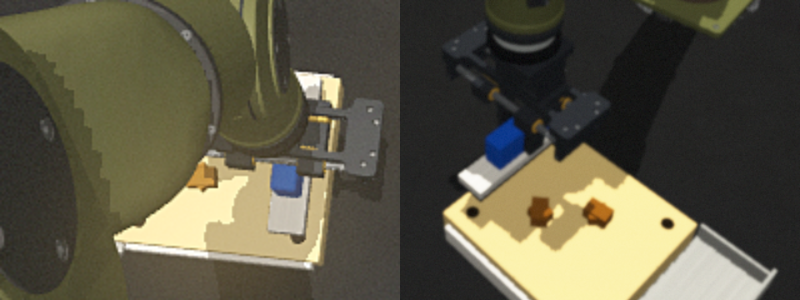

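The picture shows the scraper held level over the board's near edge, blue handle at (285,180) in the left panel, with both chips ahead of it at (200,176) left and (540,211)/(598,211) right. Now I'll lower it.

drive_tool(targets=[{"tx": 0,"ty": 0,"tz": -0.3,"wx": 0,"wy": 0,"wz": 0,"claw": -1},{"tx": 0,"ty": 0,"tz": -0.4,"wx": 0,"wy": 0,"wz": 0,"claw": -1},{"tx": 0,"ty": 0,"tz": -0.4,"wx": 0,"wy": 0,"wz": 0,"claw": -1},{"tx": 0,"ty": 0,"tz": -0.3,"wx": 0,"wy": 0,"wz": 0,"claw": -1},{"tx": 0,"ty": 0,"tz": -0.1,"wx": 0,"wy": 0,"wz": 0,"claw": -1},{"tx": 0,"ty": 0,"tz": -0.05,"wx": 0,"wy": 0,"wz": 0,"claw": -1},{"tx": 0,"ty": 0,"tz": 0,"wx": 0,"wy": 0,"wz": 0,"claw": -1},{"tx": 0,"ty": 0,"tz": 0,"wx": 0,"wy": 0,"wz": 0,"claw": -1}])

```text
clock: 7.4
tool_pos: [0.5457, 0.0489, 0.0715]
eef_rot: [0.999, -0.048, 0.001, -0.0]
contact_force: [1.5, -0.7, -3.9]
opening: 0.291
finger_force: 40.0
```

drive_tool(targets=[{"tx": 0,"ty": 0,"tz": -0.03,"wx": 0,"wy": 0,"wz": 0,"claw": -1},{"tx": 0,"ty": 0,"tz": -0.03,"wx": 0,"wy": 0,"wz": 0,"claw": -1},{"tx": 0,"ty": 0,"tz": 0,"wx": 0,"wy": 0,"wz": 0,"claw": -1},{"tx": 0,"ty": 0,"tz": 0,"wx": 0,"wy": 0,"wz": 0,"claw": -1},{"tx": 0,"ty": 0,"tz": 0,"wx": 0,"wy": 0,"wz": 0,"claw": -1},{"tx": 0,"ty": 0,"tz": 0,"wx": 0,"wy": 0,"wz": 0,"claw": -1},{"tx": 0,"ty": 0,"tz": 0,"wx": 0,"wy": 0,"wz": 0,"claw": -1},{"tx": 0,"ty": 0,"tz": 0,"wx": 0,"wy": 0,"wz": 0,"claw": -1}])

```text
clock: 8.2
tool_pos: [0.5457, 0.0489, 0.0707]
eef_rot: [0.999, -0.048, 0.001, -0.0]
contact_force: [-1.9, 0.2, 6.8]
opening: 0.292
finger_force: 40.0
```

drive_tool(targets=[{"tx": 0.02,"ty": 0.2,"tz": 0,"wx": 0,"wy": 0,"wz": 0,"claw": -1},{"tx": 0.04,"ty": 0.4,"tz": 0,"wx": 0,"wy": 0,"wz": 0,"claw": -1},{"tx": 0.04,"ty": 0.4,"tz": 0,"wx": 0,"wy": 0,"wz": 0,"claw": -1},{"tx": 0.04,"ty": 0.4,"tz": 0,"wx": 0,"wy": 0,"wz": 0,"claw": -1},{"tx": 0.04,"ty": 0.4,"tz": 0,"wx": 0,"wy": 0,"wz": 0,"claw": -1},{"tx": 0.04,"ty": 0.4,"tz": 0,"wx": 0,"wy": 0,"wz": 0,"claw": -1},{"tx": 0.04,"ty": 0.4,"tz": 0,"wx": 0,"wy": 0,"wz": 0,"claw": -1},{"tx": 0.04,"ty": 0.4,"tz": 0,"wx": 0,"wy": 0,"wz": 0,"claw": -1}])

```text
clock: 9.0
tool_pos: [0.5553, 0.1357, 0.0708]
eef_rot: [0.999, -0.049, 0.001, 0.002]
contact_force: [-0.6, -7.0, 6.8]
opening: 0.291
finger_force: 40.0
```

drive_tool(targets=[{"tx": 0.04,"ty": 0.45,"tz": 0,"wx": 0,"wy": 0,"wz": 0,"claw": -1},{"tx": 0.04,"ty": 0.45,"tz": 0,"wx": 0,"wy": 0,"wz": 0,"claw": -1},{"tx": 0.04,"ty": 0.45,"tz": 0,"wx": 0,"wy": 0,"wz": 0,"claw": -1},{"tx": 0.04,"ty": 0.45,"tz": 0,"wx": 0,"wy": 0,"wz": 0,"claw": -1},{"tx": 0.04,"ty": 0.45,"tz": 0,"wx": 0,"wy": 0,"wz": 0,"claw": -1},{"tx": 0.04,"ty": 0.45,"tz": 0,"wx": 0,"wy": 0,"wz": 0,"claw": -1},{"tx": 0.04,"ty": 0.45,"tz": 0,"wx": 0,"wy": 0,"wz": 0,"claw": -1},{"tx": 0,"ty": 0,"tz": 0,"wx": 0,"wy": 0,"wz": 0,"claw": -1}])

```text
clock: 9.8
tool_pos: [0.5639, 0.2345, 0.0708]
eef_rot: [0.999, -0.047, 0.002, -0.0]
contact_force: [0.5, 0.9, 4.5]
opening: 0.294
finger_force: 40.0
```

```bash
python3 - <<'E'
from h import *
t=snap('scene','s3.png');s=snap('top','t3.png')
I=s['image'];S=t['image']
cv2.imwrite('pics/c3.png',np.hstack([cv2.resize(I[100:250,70:270],(400,300)),cv2.resize(S[240:480,320:640],(400,300))]))
print(r.get_state()['contact_force'],r.get_state()['tool_pos'])
E
```

```text
[-0.76179266  1.60387462  6.44404196] [0.56388477 0.2344562  0.07077695]
```

View pics/c3.png

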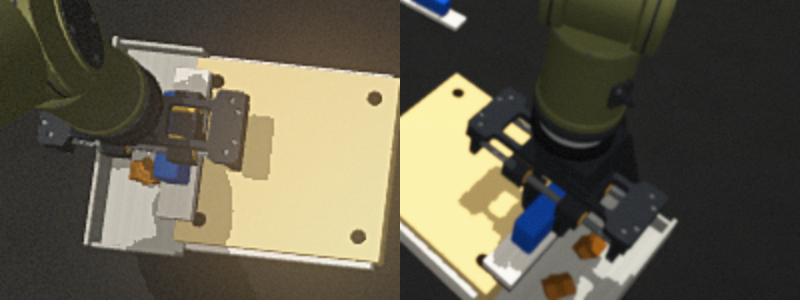

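Both chips lie in the tray ahead of the foot: right panel (590,246) and (558,286), and the visible one at (143,170) on the left. I'll lift and carry the scraper back to its original free spot.

drive_tool(targets=[{"tx": 0,"ty": 0,"tz": 0.3,"wx": 0,"wy": 0,"wz": 0,"claw": -1},{"tx": 0,"ty": 0,"tz": 0.5,"wx": 0,"wy": 0,"wz": 0,"claw": -1},{"tx": 0,"ty": 0,"tz": 0.5,"wx": 0,"wy": 0,"wz": 0,"claw": -1},{"tx": 0,"ty": 0,"tz": 0.5,"wx": 0,"wy": 0,"wz": 0,"claw": -1},{"tx": -0.1,"ty": -0.4,"tz": 0.1,"wx": 0,"wy": 0,"wz": 0,"claw": -1},{"tx": -0.25,"ty": -0.8,"tz": 0,"wx": 0,"wy": 0,"wz": 0.018,"claw": -1},{"tx": -0.25,"ty": -0.8,"tz": 0,"wx": 0,"wy": 0,"wz": 0.018,"claw": -1},{"tx": -0.25,"ty": -0.8,"tz": 0,"wx": 0,"wy": 0,"wz": 0.018,"claw": -1}])

```text
clock: 10.7
tool_pos: [0.5362, 0.1473, 0.1267]
eef_rot: [1.0, -0.019, -0.0, 0.0]
contact_force: [1.0, -0.1, -2.5]
opening: 0.29
finger_force: 40.0
```

drive_tool(targets=[{"tx": -0.25,"ty": -0.8,"tz": 0,"wx": 0,"wy": 0,"wz": 0.018,"claw": -1},{"tx": -0.25,"ty": -0.8,"tz": 0,"wx": 0,"wy": 0,"wz": 0.018,"claw": -1},{"tx": -0.25,"ty": -0.8,"tz": 0,"wx": 0,"wy": 0,"wz": 0.018,"claw": -1},{"tx": -0.25,"ty": -0.8,"tz": 0,"wx": 0,"wy": 0,"wz": 0,"claw": -1},{"tx": -0.25,"ty": -0.8,"tz": 0,"wx": 0,"wy": 0,"wz": 0,"claw": -1},{"tx": -0.25,"ty": -0.8,"tz": 0,"wx": 0,"wy": 0,"wz": 0,"claw": -1},{"tx": -0.25,"ty": -0.8,"tz": 0,"wx": 0,"wy": 0,"wz": 0,"claw": -1},{"tx": -0.25,"ty": -0.8,"tz": 0,"wx": 0,"wy": 0,"wz": 0,"claw": -1}])

```text
clock: 11.5
tool_pos: [0.4761, -0.0446, 0.1268]
eef_rot: [1.0, 0.008, -0.0, 0.0]
contact_force: [0.7, -0.4, -2.7]
opening: 0.291
finger_force: 40.0
```

drive_tool(targets=[{"tx": -0.23,"ty": -0.8,"tz": 0,"wx": 0,"wy": 0,"wz": 0,"claw": -1},{"tx": -0.23,"ty": -0.8,"tz": 0,"wx": 0,"wy": 0,"wz": 0,"claw": -1},{"tx": -0.23,"ty": -0.8,"tz": 0,"wx": 0,"wy": 0,"wz": 0,"claw": -1},{"tx": -0.23,"ty": -0.8,"tz": 0,"wx": 0,"wy": 0,"wz": 0,"claw": -1},{"tx": -0.23,"ty": -0.8,"tz": 0,"wx": 0,"wy": 0,"wz": 0,"claw": -1},{"tx": -0.23,"ty": -0.8,"tz": 0,"wx": 0,"wy": 0,"wz": 0,"claw": -1},{"tx": -0.2,"ty": -0.7,"tz": -0.2,"wx": 0,"wy": 0,"wz": 0,"claw": -1},{"tx": 0,"ty": -0.2,"tz": -0.4,"wx": 0,"wy": 0,"wz": 0,"claw": -1}])

```text
clock: 12.3
tool_pos: [0.4281, -0.2175, 0.109]
eef_rot: [1.0, 0.006, 0.0, 0.002]
contact_force: [-0.6, -0.4, -3.5]
opening: 0.289
finger_force: 40.0
```

drive_tool(targets=[{"tx": 0,"ty": 0,"tz": -0.4,"wx": 0,"wy": 0,"wz": 0,"claw": -1},{"tx": 0,"ty": 0,"tz": -0.5,"wx": 0,"wy": 0,"wz": 0,"claw": -1},{"tx": 0,"ty": 0,"tz": -0.5,"wx": 0,"wy": 0,"wz": 0,"claw": -1},{"tx": 0,"ty": 0,"tz": -0.5,"wx": 0,"wy": 0,"wz": 0,"claw": -1},{"tx": 0,"ty": 0,"tz": -0.3,"wx": 0,"wy": 0,"wz": 0,"claw": -1},{"tx": 0,"ty": 0,"tz": -0.1,"wx": 0,"wy": 0,"wz": 0,"claw": -1},{"tx": 0,"ty": 0,"tz": 0,"wx": 0,"wy": 0,"wz": 0,"claw": -1},{"tx": 0,"ty": 0,"tz": 0,"wx": 0,"wy": 0,"wz": 0,"claw": -1}])

```text
clock: 13.1
tool_pos: [0.4299, -0.2135, 0.0398]
eef_rot: [1.0, 0.009, 0.0, 0.0]
contact_force: [-0.6, -0.6, -3.4]
opening: 0.292
finger_force: 40.0
```

drive_tool(targets=[{"tx": 0,"ty": 0,"tz": -0.1,"wx": 0,"wy": 0,"wz": 0,"claw": -1},{"tx": 0,"ty": 0,"tz": -0.1,"wx": 0,"wy": 0,"wz": 0,"claw": -1},{"tx": 0,"ty": 0,"tz": -0.06,"wx": 0,"wy": 0,"wz": 0,"claw": -1},{"tx": 0,"ty": 0,"tz": -0.03,"wx": 0,"wy": 0,"wz": 0,"claw": -1},{"tx": 0,"ty": 0,"tz": -0.02,"wx": 0,"wy": 0,"wz": 0,"claw": -1},{"tx": 0,"ty": 0,"tz": 0,"wx": 0,"wy": 0,"wz": 0,"claw": -1},{"tx": 0,"ty": 0,"tz": 0,"wx": 0,"wy": 0,"wz": 0,"claw": -1},{"tx": 0,"ty": 0,"tz": 0,"wx": 0,"wy": 0,"wz": 0,"claw": -1}])

```text
clock: 13.9
tool_pos: [0.4296, -0.2137, 0.0307]
eef_rot: [1.0, 0.009, 0.0, 0.0]
contact_force: [-0.6, 0.6, 4.7]
opening: 0.293
finger_force: 40.0
```

It is seated on the bench with a light load, so I'll release and then retreat upwards.

drive_tool(targets=[{"tx": 0,"ty": 0,"tz": 0,"wx": 0,"wy": 0,"wz": 0,"claw": 1},{"tx": 0,"ty": 0,"tz": 0,"wx": 0,"wy": 0,"wz": 0,"claw": 1},{"tx": 0,"ty": 0,"tz": 0,"wx": 0,"wy": 0,"wz": 0,"claw": 1},{"tx": 0,"ty": 0,"tz": 0,"wx": 0,"wy": 0,"wz": 0,"claw": 1},{"tx": 0,"ty": 0,"tz": 0,"wx": 0,"wy": 0,"wz": 0,"claw": 1},{"tx": 0,"ty": 0,"tz": 0,"wx": 0,"wy": 0,"wz": 0,"claw": 1},{"tx": 0,"ty": 0,"tz": 0,"wx": 0,"wy": 0,"wz": 0,"claw": 1},{"tx": 0,"ty": 0,"tz": 0,"wx": 0,"wy": 0,"wz": 0,"claw": 1}])

```text
clock: 14.7
tool_pos: [0.4297, -0.2136, 0.0301]
eef_rot: [1.0, 0.009, 0.0, 0.0]
contact_force: [0.4, 0.3, 0.2]
opening: 0.99
finger_force: 0.0
```

drive_tool(targets=[{"tx": 0,"ty": 0,"tz": 0.3,"wx": 0,"wy": 0,"wz": 0,"claw": 1},{"tx": 0,"ty": 0,"tz": 0.6,"wx": 0,"wy": 0,"wz": 0,"claw": 1},{"tx": 0,"ty": 0,"tz": 0.8,"wx": 0,"wy": 0,"wz": 0,"claw": 1},{"tx": 0,"ty": 0,"tz": 0.8,"wx": 0,"wy": 0,"wz": 0,"claw": 1},{"tx": 0,"ty": 0,"tz": 0.8,"wx": 0,"wy": 0,"wz": 0,"claw": 1},{"tx": 0,"ty": -0.3,"tz": 0.8,"wx": 0,"wy": 0,"wz": 0,"claw": 1},{"tx": 0,"ty": -0.8,"tz": 0.4,"wx": 0,"wy": 0,"wz": 0,"claw": 1},{"tx": 0,"ty": -0.8,"tz": 0,"wx": 0,"wy": 0,"wz": 0,"claw": 1}])

```text
clock: 15.5
tool_pos: [0.4306, -0.2714, 0.1678]
eef_rot: [1.0, 0.009, 0.002, 0.001]
contact_force: [-0.0, 0.1, -0.8]
opening: 1.0
finger_force: 0.0
```

drive_tool(targets=[{"tx": 0,"ty": -0.8,"tz": 0,"wx": 0,"wy": 0,"wz": 0,"claw": 1},{"tx": 0,"ty": -0.8,"tz": 0,"wx": 0,"wy": 0,"wz": 0,"claw": 1},{"tx": 0,"ty": -0.8,"tz": 0,"wx": 0,"wy": 0,"wz": 0,"claw": 1},{"tx": 0,"ty": -0.8,"tz": 0,"wx": 0,"wy": 0,"wz": 0,"claw": 1},{"tx": 0,"ty": -0.4,"tz": 0,"wx": 0,"wy": 0,"wz": 0,"claw": 1},{"tx": 0,"ty": 0,"tz": 0,"wx": 0,"wy": 0,"wz": 0,"claw": 1},{"tx": 0,"ty": 0,"tz": 0,"wx": 0,"wy": 0,"wz": 0,"claw": 1},{"tx": 0,"ty": 0,"tz": 0,"wx": 0,"wy": 0,"wz": 0,"claw": 1}])

```text
clock: 16.3
tool_pos: [0.4299, -0.3768, 0.1652]
eef_rot: [1.0, 0.01, -0.0, -0.001]
contact_force: [-0.2, 0.0, -0.3]
opening: 1.001
finger_force: 0.0
```

```bash
python3 - <<'E'
from h import *
s=snap('top','t4.png');print(r.get_state()['contact_force'],r.get_state()['qd'].round(3))
E
```

```text
[-0.88487659  0.92955804  0.16547073] [-0.    -0.     0.005 -0.003  0.002 -0.001  0.001]
```

View pics/t4.png

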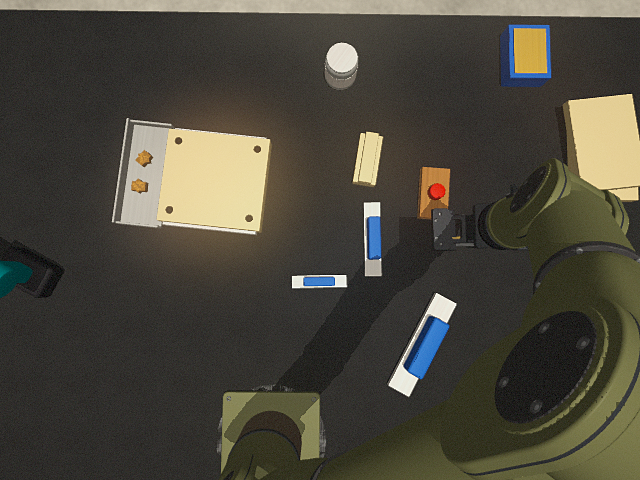

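Both chips are in the tray at (144,158) and (139,186), and the board is clear. The scraper stands on the bench at (373,239), with the arm clear of everything.

```bash
python3 -c "
from plant import workorder
print(workorder.finish_job())"
```

```text
the job is handed in; nothing more can be done
None
```

The job is handed in: both chips were wiped into the catch tray using only the scraper, which now stands released on its foot on the bench, at about 16 s on the clock.

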